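Hook out the slide-warmer tray and seat the slide-box lid

TASK

Pick up the pull hook from its blue mat, feel its toe into the finger hole in the front of the slide warmer's tray and with it gently draw the tray all the way out to its stop. Then press the lid of the slide box on the tray gently down until it is fully seated, and lay the hook back on the mat (either may come first), leaving the tray fully out. Do not shift the bottle, the jar or the single culture dish.

Things in the scene. Friction and masses are not known exactly. Their poses are not given: they have to be found in the camera images.
- hook_grip (a point): centre (half-way up) of the handle of the loose pull hook (90 to 160 g), lying flat: black handle 110 mm long (x), 20 wide, 26 high; a steel rod, 8 mm diameter, runs on from it along +x at mid-height, its centre line ending 145 mm ahead of this point. There it turns level into a toe along the hook's +y. It is used as it lies, held level from above
- hook: the pull hook as a whole; origin under the handle's centre, on its underside (13 mm below its mid-height), axes as for hook_grip. The end of the toe lies 18 mm sideways (+y) from the rod's centre line; the toe is as thick as the rod (8 mm)
- mat_top (a point): centre of the top of the thin blue mat (fixed, 260 mm along x, 130 mm along y, top 3 mm above the bench) on which the hook lies, left or right of the middle; a white slide folder (220 x 130 x 18 mm, fixed) lies on the other side
- warmer: the slide warmer: white fixed box 250 mm wide (y), 230 mm deep (x), 132 mm high, holding the tray. Origin: centre of the lower edge of its front; x points into it. The tray's aluminium front, 208 mm wide, from 20 to 103 mm above the bench, stands 16 mm proud of the box when shut
- tray_front (a point): moves with the tray: middle of its front in width, 60 mm above the bench, in the outer face of the steel plate (164 wide, 48 high, 4 mm thick) on it. x points into the warmer, y left. The finger hole (40 mm wide, 24 high, in the plate's middle, at this height) is off to the left or right by up to 22 mm, not measured: look or feel for it
- tray (a joint): how far the tray is out along -x of tray_front, m: 0 closed, 0.105 at its rigid stop; starts 0 to 0.012 out. About 3 N moves it either way (a push slides it shut); stays where left. Behind the 4 mm plate is a window 120 mm wide, 33 high, and free space to 34 mm behind the plate's outer face: a toe 12 to 25 mm deep can move sideways behind the plate and catch it
- lid_top (a point): centre of the top face of the slide box's white lid (68 mm along x, 126 mm along y, 10 mm thick), 65 mm behind the outer face of the tray front. It is covered by the warmer until the tray is out. The lid stands up to 10 mm proud and then its top is up to 88 mm above the bench; seated its top is at 78 mm
- lid (a joint): how far the lid has been pressed down, m: 0 to 0.003 at the start (proud), 0.010 fully seated on its rigid stop. It moves straight down with about 6 N, and stays where it is left
- bottle: bystander: amber bottle, 68 mm diameter, 150 mm high; origin at its underside
- jar: bystander: jar, 72 mm diameter, 90 mm high; origin at its underside
- dish: bystander: single clear culture dish, 92 mm diameter, 16 mm high, lying in front of the warmer; origin at its underside
Not all that is in view belongs to the job. What is meant by the hook is not purple, and is the larger of those in its own colour.

How it is judged:
By the outcome, as a careful person would: the job done as asked, in the order asked, and still so for the second after the job is handed in, with the robot touching nothing.
It also fails if it takes over 72 s, if anything falls off the work surface, if the arm or the gripper's body presses on something with over 40 N, if the wrist force passes 120 N, or if a joint passes its speed limit or range.

ROBOT

A 6-joint arm with a two-finger parallel gripper is mounted at the origin on the work surface. World frame = base frame: x ahead of the robot, y to its left, z up, the work surface at z = 0. Lengths are in m, angles in rad, forces in N, time in s.
With the tool pointing down it reaches from about 0.325 to 0.925 m from the base axis. Payload 3.1 kg.
Tool frame: the origin (TCP) lies on the centre line of the jaws, within the pads' length; the fingertips stand 14 mm ahead of it and the grasp point (between the pads) lies 5 mm behind it; z points along the fingers, y is the direction in which the jaws open and shut (so a half turn about z gives the same grasp; the last joint's range is limited). The gripper opens to 85 mm and grips with 20 to 120 N. Pads are 22 mm wide; open, the fingers measure 114 mm over their backs; the gripper's body (76 mm by 85 mm) begins 54 mm behind the grasp point. The pads swing forward as they close: fully open they stand 13 mm farther back than shut.
Start: joints at [1.192, 0.217, 1.613, -0, 1.311, -0.112], TCP at [0.165, 0.603, 0.223] pointing down, gripper open.
Joint ranges: [-2.75, 2.75], [-0.78, 2.1], [0.31, 2.55], [-1.13, 4.27], [0.13, 2.63], [-2.58, 2.58]. Speed limits (rad/s): [2.79, 2.79, 3.14, 3.14, 3.14, 3.14].

INTERFACE

Orientations are given as a unit quaternion [x, y, z, w].
In Python, from workcell import r, optics gives the robot as it stands. Calls block until the motion is done:
- r.reach(position, orientation): joint-space move of the TCP to a pose.
- r.movel(position, rot=None, speed=0.15, f_stop=None): straight line of the TCP; rot=None keeps the orientation; speed is the mean speed in m/s. With f_stop (N) it stops when the force on the tool has changed by that much, and returns True; else False.
- r.move_joints(angles): joint-space move.
- r.move_gripper(opening, strength=None): finger opening in m; strength is the grip in N (None keeps the last); returns when the fingers have stopped.
- r.sleep(seconds).
- r.inverse_kinematics(position, orientation): joint angles nearest the present ones, or None.
- optics.get_image(name): name is "scene" or "side" or "wrist"; returns a dict with "frame" (480x640x3 uint8, red, green, blue), "range_z" (480x640 float32, m along the optical axis (not along the pixel's ray), 0 where there is no reading), "camera_matrix" (3x3 intrinsics, pixels), "xyz" and "attitude" of the camera in the world. Camera axes: x right, y up, looking along -z (the intrinsics and any distortion apply to the point x, -y, -z); pixel columns grow to the right and rows downward; lengths in m; the calibration is good to about 2 mm. A picture is of the moment at which its call begins.
A pose or a line that the arm cannot do raises r.MotionError and nothing moves.
- r.sign_off(): hands the job in, once; it reports no verdict.
Readings, each from a call of its own:
- r.read_time(): time.
- r.read_qpos(): joint angles.
- r.read_joint_velocities(): joint speeds.
- r.read_joint_torque(): joint torques, N m.
- r.read_tcp_pos(): TCP position.
- r.read_tcp_rot(): TCP orientation.
- r.read_force(): force on the tool from outside, world axes, zero at the start.
- r.read_moment(): the same for the moment, N m.
- r.read_finger_gap(): finger opening in m.
Only numpy, scipy, OpenCV 4.12 (cv2) and the standard library are available. Lean on these libraries where they do the work, as an engineer would, in place of code of your own. Each camera call takes 0.05 s, during which the arm holds its last target.

## Working session

There is one attempt and no reset: what is moved stays moved. The work goes in short steps, each a Python script; the robot and the scene stay as the last script left them, time stands still between calls to the robot, and variables do not carry over. Pictures are saved under pics/ and viewed, and the job is handed in when it is done.

```bash
ls; mkdir -p pics; cat > h.py <<'E'
import numpy as np, cv2
from workcell import r, optics
from scipy.spatial.transform import Rotation as R
def snap(name,fn):
    d=optics.get_image(name); cv2.imwrite('pics/'+fn+'.png',d['frame'][:,:,::-1])
    np.savez('pics/'+fn+'.npz',**{k:np.array(v) for k,v in d.items()}); return d
def load(fn): return np.load('pics/'+fn+'.npz')
def world(d,u,v,z=None,n=2):
    K=d['camera_matrix'];
    p=d['range_z'][int(v)-n:int(v)+n+1,int(u)-n:int(u)+n+1]; p=p[p>0]
    q=d['attitude']; M=R.from_quat(q).as_matrix() if np.size(q)==4 else np.array(q)
    ray=M@np.array([(u-K[0,2])/K[0,0],-(v-K[1,2])/K[1,1],-1.0])
    if z is None: s=np.median(p)
    else: s=(z-d['xyz'][2])/ray[2]
    return d['xyz']+s*ray
E
python3 - <<'E'
from h import *
for n in ['scene','side','wrist']:
    d=snap(n,n+'0'); print(n,d.keys(),d['xyz'],d['attitude'],d['camera_matrix'].tolist())
print(r.read_time(),r.read_tcp_pos(),r.read_tcp_rot(),r.read_finger_gap())
E
```

```text
pics
scene dict_keys(['frame', 'range_z', 'camera_matrix', 'xyz', 'attitude']) [ 1.11698027 -0.60058615  0.86459162] [0.36994177 0.15245425 0.33795568 0.8518725 ] [[516.4109997054924, 0.0, 322.2811477678151], [0.0, 516.4109997054924, 225.87926659284116], [0.0, 0.0, 1.0]]
side dict_keys(['frame', 'range_z', 'camera_matrix', 'xyz', 'attitude']) [ 0.38467123 -0.66098662  0.93015272] [ 0.32004232 -0.04210434 -0.12098716  0.93870243] [[467.18562768124605, 0.0, 320.30157010746586], [0.0, 467.18562768124605, 233.73291623927975], [0.0, 0.0, 1.0]]
wrist dict_keys(['frame', 'range_z', 'camera_matrix', 'xyz', 'attitude']) [0.10155874 0.6198773  0.37285621] [-0.10494804 -0.07826441  0.6017309   0.78789626] [[336.6286290767023, 0.0, 321.50688276554376], [0.0, 336.6286290767023, 240.14959554830543], [0.0, 0.0, 1.0]]
0.15 [0.16448978 0.60228926 0.22212777] [ 1.33005173e-01  9.91114875e-01 -9.30540737e-04 -2.50201892e-04] 0.08535418862176139
```

View pics/scene0.png

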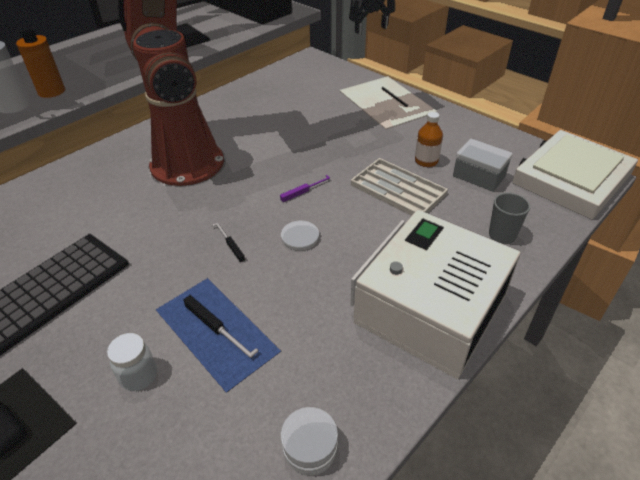

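View pics/side0.png

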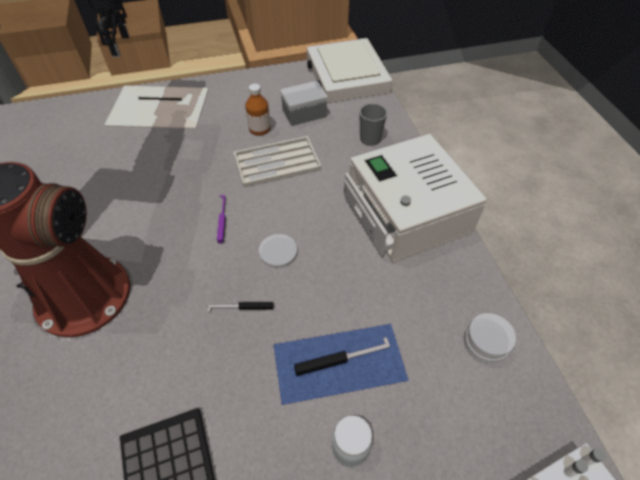

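View pics/wrist0.png

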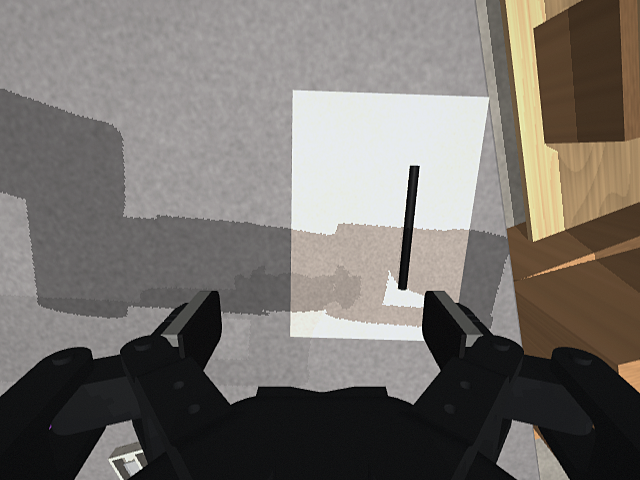

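Scene and side show the black-handled hook on the blue mat (side: handle at about (321,362), toe at about (387,344)). The single dish is at side (278,250) and the warmer front is at about (370,215). Next, enlarged crops.

```bash
python3 - <<'E'
import cv2
a=cv2.imread('pics/side0.png');b=cv2.imread('pics/scene0.png')
cv2.imwrite('pics/c1.png',cv2.resize(a[310:410,260:420],None,fx=5,fy=5,interpolation=cv2.INTER_CUBIC))
cv2.imwrite('pics/c2.png',cv2.resize(a[130:260,330:490],None,fx=5,fy=4.6,interpolation=cv2.INTER_CUBIC)[:600])
cv2.imwrite('pics/c3.png',cv2.resize(b[270:390,150:290],None,fx=5,fy=5,interpolation=cv2.INTER_CUBIC))
E
```

```text
(no output)
```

View pics/c1.png

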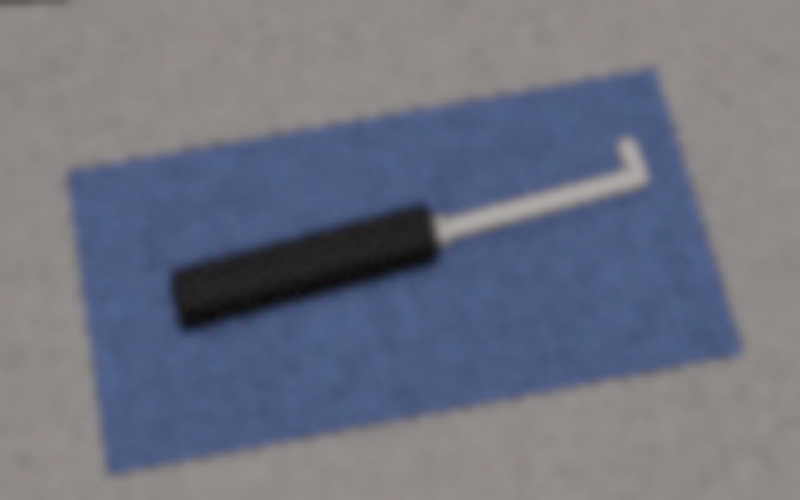

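View pics/c2.png

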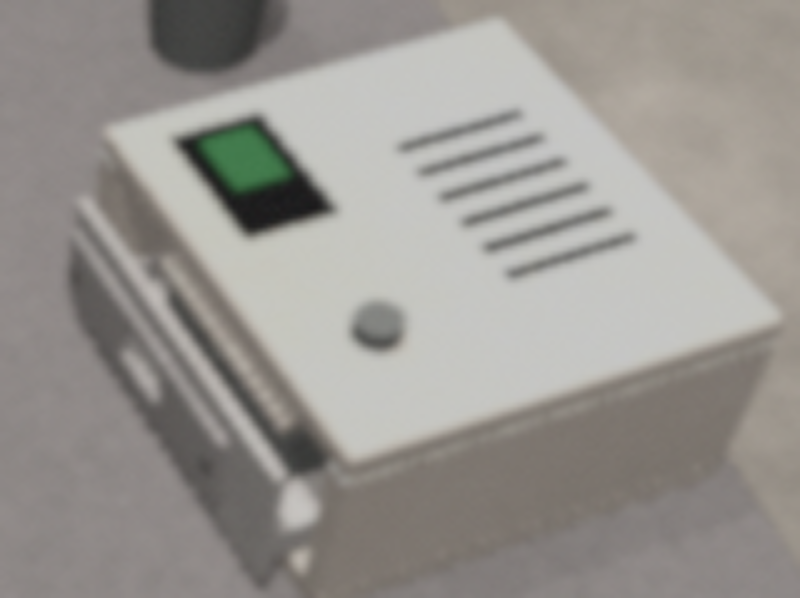

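View pics/c3.png

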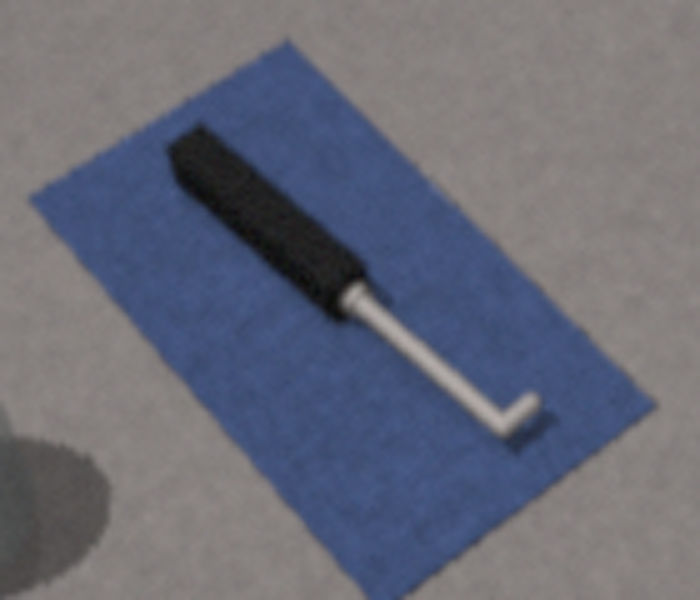

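c1 and c3: the handle's top runs from crop c1 (175,270) to (430,207), and the rod from (440,230) to (640,180), with the toe turned to hook +y. c2: the warmer's top front edge runs from (105,130) to (345,468), and the tray front stands proud of it. The plate shows a bright patch near (140,375), which is probably the hole or a reflection.

```bash
python3 - <<'E'
from h import *
np.set_printoptions(precision=4,suppress=True)
s=load('side0');c=load('scene0')
f1=lambda x,y:(260+x/5-.4,310+y/5-.4)
f3=lambda x,y:(150+x/5-.4,270+y/5-.4)
f2=lambda x,y:(330+x/5-.4,130+y/4.6-.4)
print('mat side',[world(s,*f1(*p),z=.003) for p in [(68,170),(655,68),(743,353),(108,472)]])
print('mat scene',[world(c,*f3(*p),z=.003) for p in [(290,38),(655,405),(30,200)]])
print('handle top side',[world(s,*f1(*p),z=.029) for p in [(175,270),(430,207),(438,240),(182,310)]])
print('rod side',[world(s,*f1(*p),z=.016) for p in [(445,228),(640,180),(632,140)]])
print('rod scene',[world(c,*f3(*p),z=.016) for p in [(350,297),(505,428),(535,403)]])
print('box top side',[world(s,*f2(*p),z=.132) for p in [(105,130),(345,468),(780,320),(495,18)]])
print('box scene',[world(c,*p,z=.132) for p in [(422,214),(358,278),(517,262)]])
print('tray top',[world(s,*f2(*p),z=.103) for p in [(85,200),(290,485)]])
for n,d,pts in [('s',s,[(278,248),(258,112),(372,108),(352,430)]),('c',c,[(300,235),(429,135),(509,200)])]:
  for p in pts: print(n,p,world(d,*p))
E
```

```text
mat side [array([ 0.3965, -0.2287,  0.003 ]), array([ 0.6538, -0.2468,  0.003 ]), array([ 0.6447, -0.3754,  0.003 ]), array([ 0.387 , -0.3568,  0.003 ])]
mat scene [array([ 0.3997, -0.2277,  0.003 ]), array([ 0.6576, -0.2469,  0.003 ]), array([ 0.3927, -0.3577,  0.003 ])]
handle top side [array([ 0.4293, -0.2938,  0.029 ]), array([ 0.5359, -0.2941,  0.029 ]), array([ 0.535 , -0.3085,  0.029 ]), array([ 0.4283, -0.3107,  0.029 ])]
rod side [array([ 0.5415, -0.2992,  0.016 ]), array([ 0.6263, -0.2996,  0.016 ]), array([ 0.6292, -0.2818,  0.016 ])]
rod scene [array([ 0.5389, -0.3011,  0.016 ]), array([ 0.6302, -0.2984,  0.016 ]), array([ 0.6302, -0.2832,  0.016 ])]
box top side [array([0.6749, 0.1444, 0.132 ]), array([ 0.7083, -0.102 ,  0.132 ]), array([ 0.9342, -0.0644,  0.132 ]), array([0.8969, 0.1806, 0.132 ])]
box scene [array([0.6978, 0.1396, 0.132 ]), array([ 0.7161, -0.0912,  0.132 ]), array([0.9136, 0.1493, 0.132 ])]
tray top [array([0.6598, 0.1239, 0.103 ]), array([ 0.6926, -0.0853,  0.103 ])]
s (278, 248) [0.4555 0.0048 0.0161]
s (258, 112) [0.4909 0.4375 0.0869]
s (372, 108) [0.8126 0.3753 0.0849]
s (352, 430) [ 0.4953 -0.4593  0.0902]
c (300, 235) [ 0.4638 -0.0016  0.016 ]
c (429, 135) [0.5076 0.4447 0.1015]
c (509, 200) [0.7881 0.3723 0.0795]
```

```bash
python3 - <<'E'
from h import *
np.set_printoptions(precision=4,suppress=True)
w=load('wrist0')
Rt=R.from_quat(r.read_tcp_rot()).as_matrix();pt=np.array(r.read_tcp_pos())
Rc=R.from_quat(w['attitude']).as_matrix()
Rr=Rt.T@Rc; pr=Rt.T@(w['xyz']-pt)
print(Rt,'\n',Rr,pr); np.savez('camtcp.npz',R=Rr,p=pr)
# look poses
def look(cam,tgt,dv):
    f=np.array(tgt)-cam; f/=np.linalg.norm(f)
    x=np.cross(f,[0,0,1]);x/=np.linalg.norm(x);y=np.cross(x,f)
    a=np.arctan(dv/336.6) # put target dv px above centre
    Rl=np.column_stack([x,y,-f])@R.from_euler('x',-a).as_matrix()
    return Rl
yaw=np.radians(8)
for dist in [.25,.3,.35,.4]:
  for el in [15,25,35,45,55]:
    for az in [0,-15]:
      for fl in [0,1]:
        tgt=np.array([.672,.02,.06]);e=np.radians(el);a=yaw+np.radians(az)
        cam=tgt+dist*np.array([-np.cos(a)*np.cos(e),-np.sin(a)*np.cos(e),np.sin(e)])
        Rl=look(cam,tgt,90)
        if fl: Rl=Rl@np.diag([-1,-1,1])
        RT=Rl@Rr.T; pT=cam-RT@pr
        q=r.inverse_kinematics(pT,R.from_matrix(RT).as_quat())
        if q is not None: print(dist,el,az,fl,pT,'toolz',RT[:,2],np.array(q))
E
```

```text
[[-0.9646  0.2636 -0.0007]
 [ 0.2636  0.9646 -0.0018]
 [ 0.0002 -0.0019 -1.    ]] 
 [[ 0.0001  0.9657  0.2598]
 [ 1.     -0.0003  0.001 ]
 [ 0.0011  0.2598 -0.9657]] [ 0.0654  0.0001 -0.1507]
0.25 15 0 0 [0.5604 0.0043 0.0227] toolz [ 0.9571  0.1334 -0.2573] [-0.4109  0.6205  2.4289  2.5772  1.2323 -1.52  ]
0.25 15 -15 0 [0.5602 0.0337 0.0227] toolz [ 0.959  -0.1188 -0.2573] [ 0.0031  0.6202  2.4181  3.2722  1.2081 -1.5849]
0.25 25 0 0 [0.5557 0.0036 0.0429] toolz [ 0.8983  0.1252 -0.4212] [-0.3838  0.3381  2.4829  2.5059  0.8665 -1.3634]
0.25 25 0 1 [0.5862 0.008  0.0796] toolz [ 0.5674  0.0808 -0.8194] [-0.2141  0.0504  2.2368  0.6451  0.3382 -2.482 ]
0.25 25 -15 0 [0.5554 0.0342 0.0429] toolz [ 0.9001 -0.1116 -0.4212] [-0.0032  0.343   2.4716  3.292   0.8119 -1.6243]
0.25 25 -15 1 [0.586  0.0306 0.0796] toolz [ 0.569  -0.0688 -0.8194] [-0.0439  0.0552  2.2317 -0.1782  0.2495 -1.3338]
0.25 35 0 0 [0.5546 0.0034 0.0635] toolz [ 0.8122  0.1131 -0.5723] [-0.3394  0.1048  2.4721  2.2572  0.5091 -1.0423]
0.25 35 0 1 [0.5909 0.0087 0.0944] toolz [ 0.4179  0.0598 -0.9065] [-0.1744  0.0731
[... 4538 characters left out ...]
 [ 0.493  -0.0051  0.2141] toolz [ 0.2557  0.037  -0.9661] [-0.2104 -0.2419  2.1051  0.1044  1.0351 -1.9633]
0.4 45 -15 1 [0.4926 0.0421 0.2141] toolz [ 0.2565 -0.0304 -0.9661] [-0.0447 -0.2363  2.1006 -0.0223  1.0167 -1.4842]
0.4 55 0 0 [ 0.4776 -0.0074  0.2268] toolz [ 0.5694  0.079  -0.8183] [-0.3411 -0.5293  2.3629  0.3829  0.7881  0.8909]
0.4 55 0 1 [ 0.5222 -0.001   0.2432] toolz [ 0.0857  0.0131 -0.9962] [-0.152  -0.0802  1.8921  0.0274  1.2469 -1.87  ]
0.4 55 -15 0 [0.4772 0.0439 0.2268] toolz [ 0.5704 -0.0711 -0.8183] [-0.0131 -0.5134  2.3539 -0.0996  0.6941  1.7369]
0.4 55 -15 1 [0.5219 0.0385 0.2432] toolz [ 0.0862 -0.0095 -0.9962] [-0.0578 -0.0773  1.8895 -0.0048  1.2427 -1.5051]
```

```bash
python3 - <<'E'
from h import *
np.set_printoptions(precision=4,suppress=True)
r.reach([.32,.30,.30],r.read_tcp_rot())
print(r.read_time())
r.move_joints([-0.3363,-0.2209,2.47,1.1253,0.3667,0.124])
d=snap('wrist','w1'); print(r.read_time(),r.read_tcp_pos())
E
```

```text
1.4667
3.0083 [ 0.5229 -0.0004  0.1204]
```

View pics/w1.png

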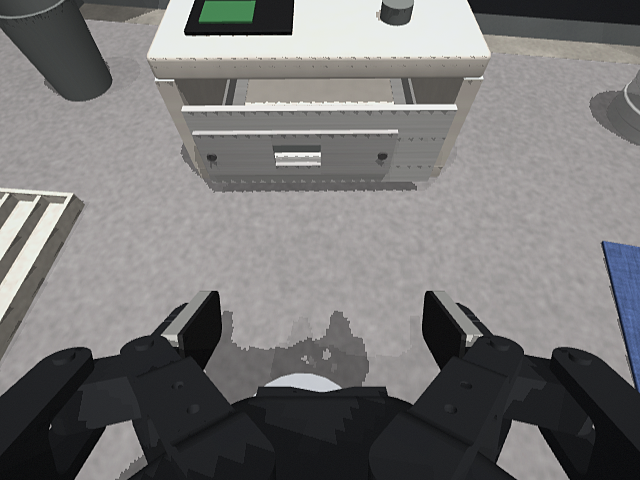

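The wrist view shows the tray front (184..457), with the plate on it at (193..397) and the finger hole at about (298,157), left of the middle. I'll enlarge it.

```bash
python3 - <<'E'
import cv2
a=cv2.imread('pics/w1.png')
cv2.imwrite('pics/c4.png',cv2.resize(a[70:200,175:475],None,fx=2.66,fy=4.5,interpolation=cv2.INTER_CUBIC))
E
```

```text
(no output)
```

View pics/c4.png

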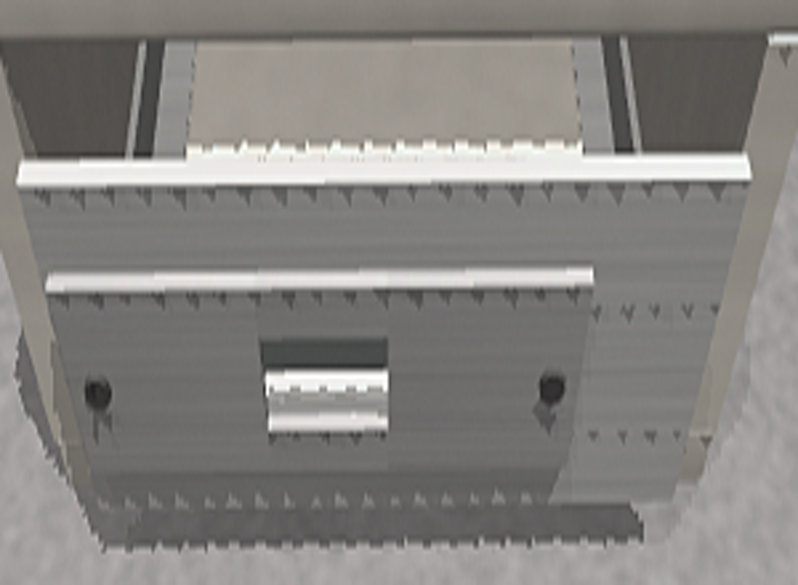

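Crop c4: the hole's top corners are at (261,340) and (388,338) and its lower edge is near y 433. The plate's top outer edge runs from (48,290) to (593,287).

```bash
python3 - <<'E'
from h import *
np.set_printoptions(precision=4,suppress=True)
d=load('w1'); g=lambda x,y:(175+(x+.5)/2.66-.5,70+(y+.5)/4.5-.5)
# plane of plate by depth
P=[]
for x in list(range(110,250,5))+list(range(400,530,5)):
  for y in range(310,460,5):
    P.append(world(d,*np.round(g(x,y)),n=0))
P=np.array(P);c=np.median(P,0);
for _ in range(4):
    n=np.linalg.svd(P-P.mean(0))[2][2]; c=P.mean(0); e=(P-c)@n; P=P[abs(e)<.003]
if n[0]<0:n=-n
print('plane',c,n,len(P),np.degrees(np.arctan2(n[1],n[0])),e.std())
K=d['camera_matrix'];M=R.from_quat(d['attitude']).as_matrix()
def onp(x,y):
    u,v=g(x,y); ray=M@np.array([(u-K[0,2])/K[0,0],-(v-K[1,2])/K[1,1],-1.]); return d['xyz']+ray*(((c-d['xyz'])@n)/(ray@n))
for nm,p in dict(holeTL=(261,340),holeTR=(388,338),holeBL=(268,433),holeBR=(388,433),plTL=(48,290),plTR=(593,287),screwL=(97,393),screwR=(552,390)).items(): print(nm,onp(*p))
print('boxtop', world(d,*g(10,36),z=.122), [world(d,u,v,z=.132) for u,v in [(150,60),(490,57)]])
print('traytop',[world(d,*g(*p),z=.103) for p in [(18,183),(750,180)]])
E
```

```text
return _methods._mean(a, axis=axis, dtype=dtype,
  ret = ret.dtype.type(ret / rcount)
Traceback (most recent call last):
numpy.linalg.LinAlgError: SVD did not converge
```

```bash
python3 - <<'E'
from h import *
np.set_printoptions(precision=4,suppress=True)
d=load('w1'); g=lambda x,y:(175+(x+.5)/2.66-.5,70+(y+.5)/4.5-.5)
rz=d['range_z']; print('valid in plate',(rz[140:170,215:370]>0).mean())
P=[]
for u in list(range(215,268))+list(range(325,372)):
  for v in range(140,172):
    if rz[v,u]>0: P.append(world(d,u,v,n=0))
P=np.array(P); print(len(P), P.min(0) if len(P) else '',np.median(P,0) if len(P) else '', P.max(0) if len(P) else '')
for nm,p,z in [('holeTL',(261,340),.072),('holeTR',(388,338),.072),('holeBL',(268,433),.048),('holeBR',(388,433),.048),('plTL',(48,290),.084),('plTR',(593,287),.084),('screwL',(97,393),.06),('screwR',(552,390),.06),('trayTL',(18,183),.103),('trayTR',(750,180),.103),('traybackL',(22,158),.103)]:
  print(nm,world(d,*g(*p),z=z))
print('boxtop', [world(d,u,v,z=.132) for u,v in [(150,60),(490,57)]])
E
```

```text
valid in plate 0.9972043010752688
3191 [ 0.6516 -0.0244  0.0392] [0.6611 0.0684 0.06  ] [0.6757 0.115  0.079 ]
holeTL [0.6623 0.0599 0.072 ]
holeTR [0.6684 0.021  0.072 ]
holeBL [0.6616 0.0604 0.048 ]
holeBR [0.6673 0.0208 0.048 ]
plTL [0.6533 0.1213 0.084 ]
plTR [ 0.6773 -0.0397  0.084 ]
screwL [0.6531 0.1131 0.06  ]
screwR [ 0.6747 -0.0314  0.06  ]
trayTL [0.6573 0.1249 0.103 ]
trayTR [ 0.6876 -0.08    0.103 ]
traybackL [0.6635 0.126  0.103 ]
boxtop [array([0.6714, 0.1422, 0.132 ]), array([ 0.7093, -0.0945,  0.132 ])]
```

Heights and sizes agree: the hole is 39 mm wide, the plate 163 mm and the yaw 8.5°. The hole's centre is at about (0.665, 0.0405, 0.06). Next, a hover view over the hook.

```bash
cat >> h.py <<'E'
def qd(yaw):  # tool down, tool x = -(cos,sin)(yaw)
    c,s=np.cos(yaw),np.sin(yaw)
    return R.from_matrix(np.array([[-c,-s,0],[-s,c,0],[0,0,-1.]])).as_quat()
E
python3 - <<'E'
from h import *
np.set_printoptions(precision=4,suppress=True)
q=qd(0)
for p in [[.42,-.3,.2],[.4835,-.3,.021]]: print(r.inverse_kinematics(p,q))
r.reach([.42,-.3,.2],q)
snap('wrist','w2'); print(r.read_time(),r.read_tcp_pos())
a=cv2.imread('pics/w2.png')
E
```

```text
[-0.7563  0.0055  1.8904 -0.      1.2457 -2.3271]
[-0.6787  0.3557  1.8662 -0.      0.9197 -2.2495]
5.1583 [ 0.42   -0.2994  0.1996]
```

View pics/w2.png

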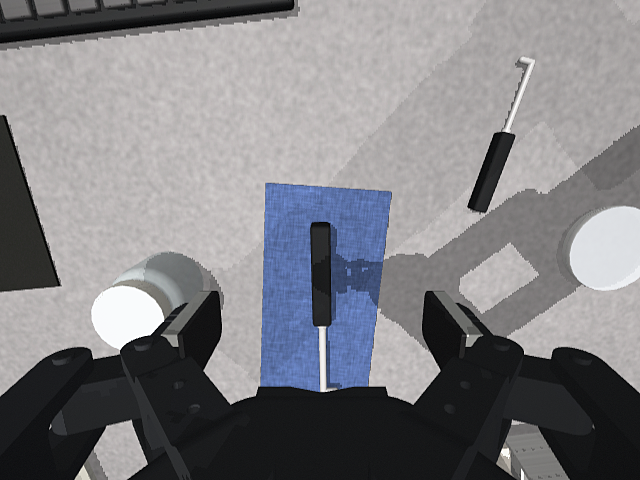

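The wrist view (up is −x) shows the handle from (320,223) to (322,325) and the rod running down to about (325,385). The jar at (130,312) is clear. I'll zoom in to refine the yaw.

```bash
python3 - <<'E'
import cv2
a=cv2.imread('pics/w2.png')
cv2.imwrite('pics/c5.png',cv2.resize(a[215:395,265:385],None,fx=4,fy=3.3,interpolation=cv2.INTER_CUBIC))
E
```

```text
(no output)
```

View pics/c5.png

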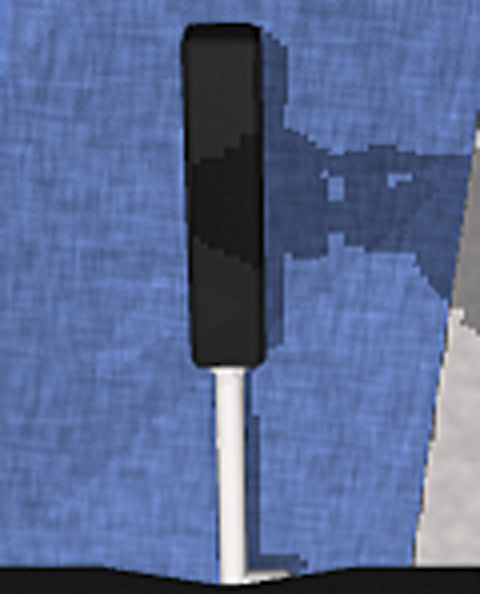

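```bash
python3 - <<'E'
from h import *
np.set_printoptions(precision=4,suppress=True)
d=load('w2'); g=lambda x,y:(265+(x+.5)/4-.5,215+(y+.5)/3.3-.5)
A=[world(d,*g(*p),z=.029) for p in [(187,38),(259,38),(193,362),(266,360)]]
B=[world(d,*g(*p),z=.016) for p in [(231,372),(233,575)]]
print(A,B)
v=(A[2]+A[3]-A[0]-A[1])/2; print('centre',sum(A)/4,'len',np.linalg.norm(v),'yaw',np.degrees(np.arctan2(v[1],v[0])))
v=B[1]-B[0];print('rod yaw',np.degrees(np.arctan2(v[1],v[0])))
E
```

```text
[array([ 0.4269, -0.3093,  0.029 ]), array([ 0.4269, -0.2917,  0.029 ]), array([ 0.5335, -0.3086,  0.029 ]), array([ 0.5328, -0.2892,  0.029 ])] [array([ 0.5445, -0.2984,  0.016 ]), array([ 0.6244, -0.2978,  0.016 ])]
centre [ 0.48   -0.2997  0.029 ] len 0.10626253401273147 yaw 0.894135808710844
rod yaw 0.47339400597604875
```

```bash
python3 - <<'E'
from h import *
np.set_printoptions(precision=4,suppress=True)
yaw=np.radians(.8)
r.reach([.481,-.2992,.08],qd(yaw)); 
print(r.movel([.481,-.2992,.0225],speed=.08,f_stop=12), r.read_tcp_pos(), r.read_force())
r.move_gripper(.0,50); print(r.read_finger_gap(),r.read_tcp_pos(),r.read_force())
r.movel([.481,-.2992,.12],speed=.12)
print(r.read_finger_gap(),r.read_tcp_pos(),r.read_force(),r.read_time())
snap('side','s2'); snap('scene','sc2')
a=cv2.imread('pics/s2.png');cv2.imwrite('pics/c6.png',cv2.resize(a[230:410,240:480],None,fx=3.3,fy=3.3))
E
```

```text
False [ 0.4813 -0.2994  0.0226] [0.0697 0.4078 0.0438]
9.392013488547963e-05 [ 0.481  -0.2992  0.0225] [ 0.4414  0.8346 -0.5422]
-0.00011837371487624974 [ 0.4803 -0.2987  0.1191] [ 0.4585 -0.0417 -0.6931] 8.3583
```

View pics/c6.png

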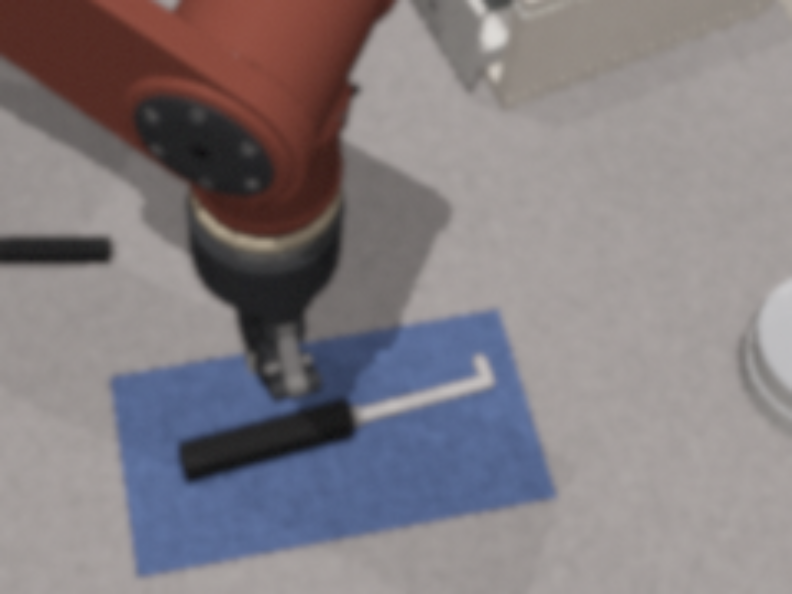

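The fingers closed to zero and the hook stayed on the mat, so the grasp missed. I'll look from the wrist.

```bash
python3 - <<'E'
from h import *
d=snap('wrist','w3')
a=cv2.imread('pics/sc2.png');cv2.imwrite('pics/c7.png',cv2.resize(a[200:390,120:320],None,fx=3,fy=3))
E
```

```text
(no output)
```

View pics/w3.png

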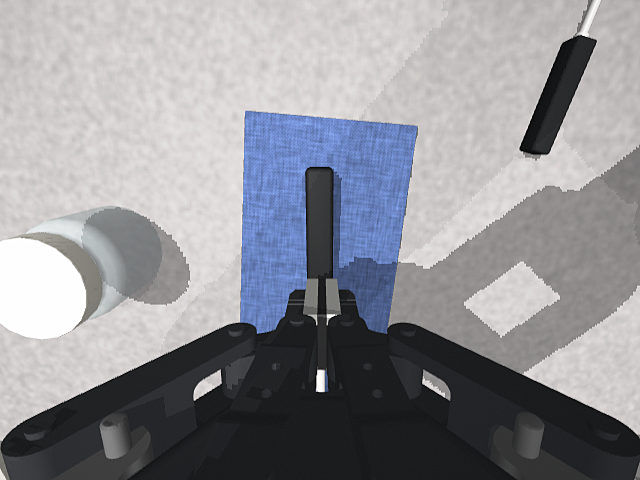

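View pics/c7.png

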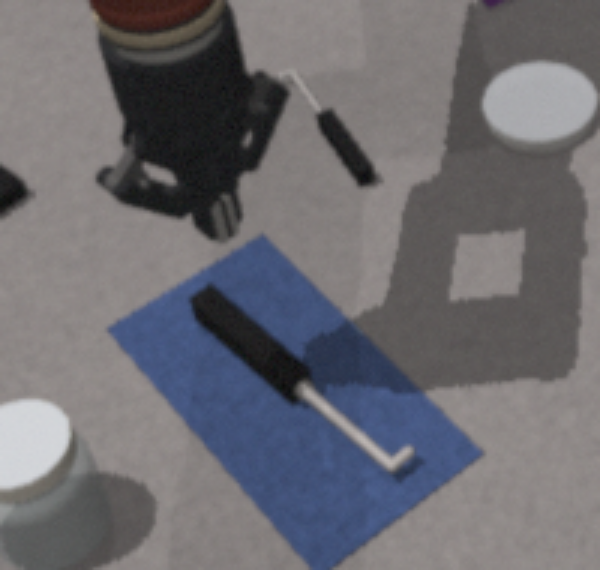

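```bash
python3 - <<'E'
from h import *
r.move_gripper(.085); print(r.read_finger_gap())
print(r.movel([.481,-.2992,.0225],speed=.12,f_stop=12), r.read_tcp_pos(), r.read_force())
snap('wrist','w4'); snap('side','s4');snap('scene','sc4')
a=cv2.imread('pics/sc4.png');cv2.imwrite('pics/c8.png',cv2.resize(a[250:390,120:320],None,fx=4,fy=4))
print(r.read_time())
E
```

```text
0.08506612144904413
False [ 0.48170808 -0.29974471  0.02329356] [0.20120239 0.54978796 0.90511299]
10.4
```

View pics/w4.png

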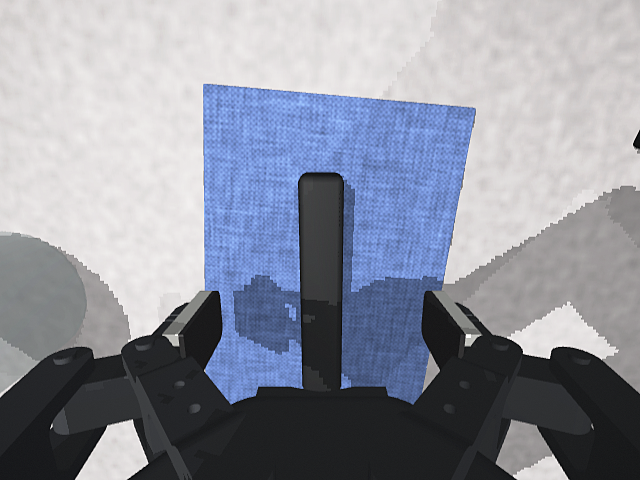

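View pics/c8.png

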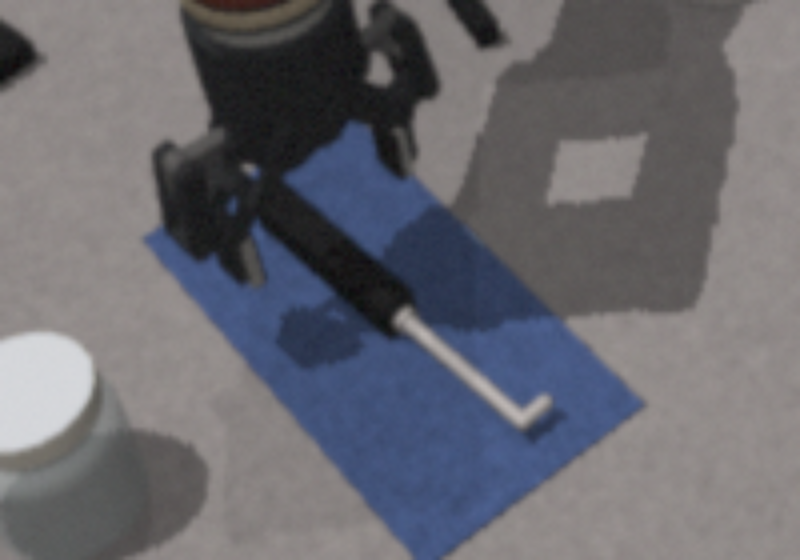

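The fingertips appear to be well above the mat and beside the top of the handle. I'll measure their height.

```bash
python3 - <<'E'
from h import *
np.set_printoptions(precision=4,suppress=True)
c=load('sc4')
for p in [(250,280),(255,272),(245,265),(405,168),(403,160)]:
    u,v=120+p[0]/4,250+p[1]/4; print(p,world(c,u,v,n=0),world(c,u,v,n=1))
w=load('w4')
for p in [(205,320),(212,300),(436,300),(440,320),(190,320)]: print(p,world(w,*p,n=1), )
print('handle',world(w,320,250),'mat',world(w,270,200), world(load('w2'),320,250),world(load('w2'),290,250))
E
```

```text
(250, 280) [ 0.489  -0.3479  0.0456] [ 0.4917 -0.349   0.0491]
(255, 272) [ 0.4971 -0.3476  0.059 ] [ 0.4956 -0.347   0.057 ]
(245, 265) [ 0.4903 -0.3486  0.0592] [ 0.4922 -0.3493  0.0617]
(405, 168) [ 0.4956 -0.2557  0.055 ] [ 0.4936 -0.2546  0.0524]
(403, 160) [ 0.4943 -0.2551  0.0597] [ 0.4941 -0.255   0.0594]
(205, 320) [ 0.4767 -0.3421  0.0636]
(212, 300) [ 0.4732 -0.3423  0.0542]
(436, 300) [ 0.4703 -0.2568  0.0576]
(440, 320) [ 0.4747 -0.2573  0.0649]
(190, 320) [ 0.4715 -0.3435  0.0733]
handle [ 0.4599 -0.3008  0.0292] mat [ 0.4415 -0.3266  0.0035] [ 0.4512 -0.3009  0.0291] [ 0.4589 -0.3333  0.0035]
```

```bash
python3 - <<'E'
from h import *
np.set_printoptions(precision=4,suppress=True)
w=load('w3')
for p in [(309,283),(334,283),(309,300),(334,300)]: print(p,world(w,*p,n=1))
c=load('sc2')
for p in [(222,238),(215,225),(232,215),(235,225)]:
    print(p,world(c,120+p[0]/3,200+p[1]/3,n=0))
w=load('w2')
for p in [(215,295),(208,310),(436,295),(430,310)]: print('open w2 tcp.2',p,world(w,*p,n=1))
w=load('wrist0')
for p in [(215,295),(208,310),(436,295),(430,310)]: print('open w0 tcp.222',p,world(w,*p,n=1))
print(r.read_tcp_pos(),r.read_tcp_rot())
E
```

```text
(309, 283) [ 0.4697 -0.304   0.1359]
(334, 283) [ 0.4694 -0.2934  0.1364]
(309, 300) [ 0.4697 -0.3034  0.1527]
(334, 300) [ 0.4696 -0.294   0.1527]
(222, 238) [ 0.494  -0.3049  0.1336]
(215, 225) [ 0.4886 -0.3046  0.1414]
(232, 215) [ 0.4947 -0.2949  0.1474]
(235, 225) [ 0.4939 -0.2942  0.1368]
open w2 tcp.2 (215, 295) [ 0.4109 -0.3421  0.226 ]
open w2 tcp.2 (208, 310) [ 0.4129 -0.3421  0.2352]
open w2 tcp.2 (436, 295) [ 0.4095 -0.2547  0.2291]
open w2 tcp.2 (430, 310) [ 0.4157 -0.2567  0.2296]
open w0 tcp.222 (215, 295) [0.1446 0.5634 0.2481]
open w0 tcp.222 (208, 310) [0.1464 0.563  0.2576]
open w0 tcp.222 (436, 295) [0.166  0.6482 0.2515]
open w0 tcp.222 (430, 310) [0.1713 0.6446 0.2522]
[ 0.4819 -0.2999  0.0237] [-0.007   1.     -0.0008  0.0009]
```

Both cameras put the shut fingertips about 12 mm behind the reported TCP, where the sheet says 14 mm ahead. I'll go by the cameras and descend about 26 mm further, guarded by force.

```bash
python3 - <<'E'
from h import *
np.set_printoptions(precision=4,suppress=True)
print(r.movel([.481,-.2992,-.003],speed=.05,f_stop=6), r.read_tcp_pos(), r.read_force())
r.move_gripper(.0,50); print(r.read_finger_gap(),r.read_tcp_pos(),r.read_force())
f0=r.read_force()
r.movel([.481,-.2992,.09],speed=.12)
print(r.read_finger_gap(),r.read_tcp_pos(),r.read_force(),r.read_time())
snap('scene','sc5'); snap('side','s5')
a=cv2.imread('pics/sc5.png');cv2.imwrite('pics/c9.png',cv2.resize(a[220:390,120:320],None,fx=3.5,fy=3.5))
E
```

```text
False [ 0.4808 -0.2991 -0.0034] [-0.3273  0.4348  0.2462]
0.018973558188393632 [ 0.4814 -0.2995 -0.0026] [0.4555 0.0899 1.9682]
0.019154022071750428 [ 0.4802 -0.2986  0.089 ] [ 0.667   0.0276 -1.7635] 12.5917
```

View pics/c9.png

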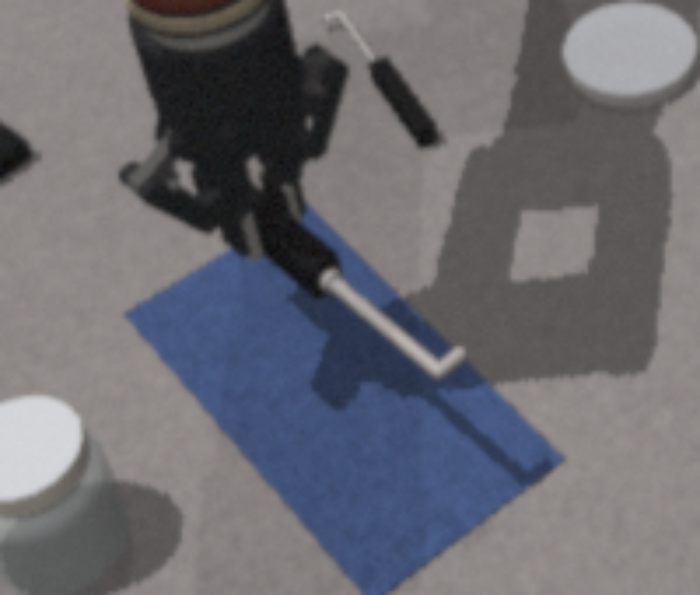

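The hook is held and level, with a gap of 19 mm. I'll check the toe position, then move to 40 mm in front of the hole.

```bash
cat >> h.py <<'E'
PSI=np.radians(8.5); XH=np.array([np.cos(PSI),np.sin(PSI)]); YH=np.array([-np.sin(PSI),np.cos(PSI)])
H=np.array([.665,.0405])
def tcp_for(depth,lat,z,L=.145,off=0.):  # rod-end depth behind plate (orig), lateral from hole centre, hook mid z
    xy=H+depth*XH+(lat-off)*YH-L*XH
    return [xy[0],xy[1],z-.019]
E
python3 - <<'E'
from h import *
np.set_printoptions(precision=4,suppress=True)
c=load('sc5');s=load('s5')
t=r.read_tcp_pos();print(t)
for p in [(440,368),(462,353),(330,280)]: print(world(c,120+p[0]/3.5,220+p[1]/3.5,z=.109))
q=qd(PSI)
for a in [tcp_for(-.04,-.007,.11),tcp_for(.018,.01,.06),tcp_for(-.1,0,.06)]: print(a,r.inverse_kinematics(a,q))
r.movel(tcp_for(-.045,-.007,.11),rot=q,speed=.15)
r.movel(tcp_for(-.045,-.007,.06),speed=.1)
print(r.read_time(),r.read_tcp_pos(),r.read_force())
snap('side','s6');snap('wrist','w6')
a=cv2.imread('pics/s6.png');cv2.imwrite('pics/c10.png',cv2.resize(a[150:290,270:450],None,fx=4.2,fy=4.2,interpolation=cv2.INTER_CUBIC))
E
```

```text
[ 0.48   -0.2984  0.0886]
[ 0.6298 -0.2968  0.109 ]
[ 0.6308 -0.2829  0.109 ]
[ 0.5429 -0.2997  0.109 ]
[np.float64(0.48306673115595267), np.float64(0.006232147897488615), 0.091] [-0.1325  0.0765  2.0446 -0.      1.0205 -1.8517]
[np.float64(0.5379168912417406), np.float64(0.03161836342015862), 0.040999999999999995] [-0.0716  0.2685  1.9343 -0.      0.9388 -1.7907]
[np.float64(0.42269111347633037), np.float64(0.004286694273245399), 0.040999999999999995] [-0.1562  0.0404  2.2016 -0.      0.8996 -1.8754]
15.525 [0.4784 0.0054 0.0411] [-0.3395  1.0763 -0.9525]
```

View pics/c10.png

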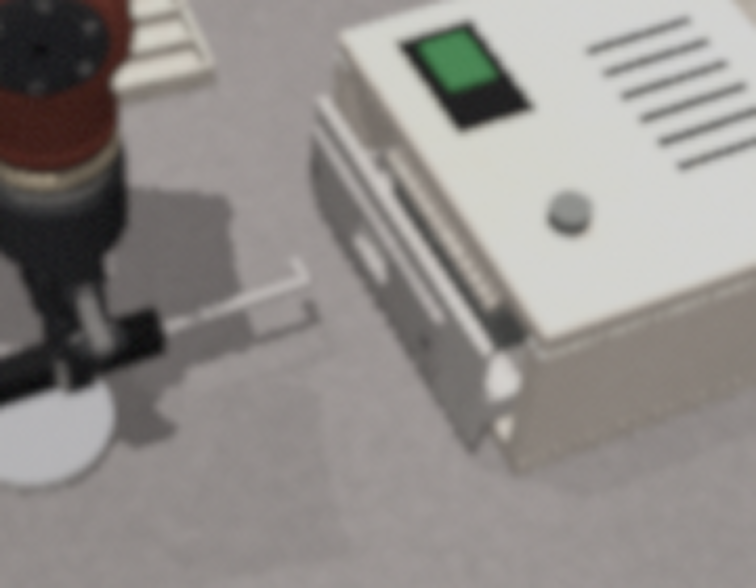

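View pics/w6.png

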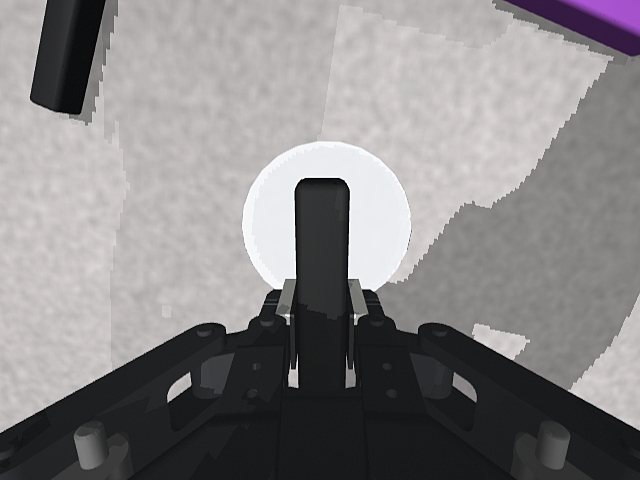

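The hook is in front of the plate: toe corner at c10 (303,283), tip at (298,263). The hole's bright patch is at about (370,258). I'll check both in the same camera.

```bash
python3 - <<'E'
from h import *
np.set_printoptions(precision=4,suppress=True)
s=load('s6'); g=lambda p:(270+(p[0]+.5)/4.2-.5,150+(p[1]+.5)/4.2-.5)
t=r.read_tcp_pos();print(t)
E=world(s,*g((304,282)),z=.06);T=world(s,*g((298,263)),z=.06)
for n,P in [('corner',E),('tip',T)]: 
    d=P[:2]-H; print(n,P,'depth',d@XH,'lat',d@YH)
for p in [(365,238),(383,270),(358,238),(375,282)]:
    for z in (.05,.07):
        P=world(s,*g(p),z=z);d=P[:2]-H;print(p,z,'depth',d@XH,'lat',d@YH)
d=np.array(t[:2])+.145*XH-H; print('expected',d@XH,d@YH)
E
```

```text
[0.4791 0.0053 0.0418]
corner [0.6207 0.0252 0.06  ] depth -0.046073195104510474 lat -0.008582461384976243
tip [0.6214 0.0399 0.06  ] depth -0.04324843306899203 lat 0.0058103369040481525
(365, 238) 0.05 depth 0.005348703327558757 lat 0.015402501392279555
(365, 238) 0.07 depth -0.003428969506685847 lat 0.00022902860694091942
(383, 270) 0.05 depth 0.004185487429913644 lat -0.011082891177746336
(383, 270) 0.07 depth -0.004565753266633746 lat -0.025654527670447118
(358, 238) 0.05 depth 0.0015267771356167288 lat 0.01703583091737517
(358, 238) 0.07 depth -0.007164048811838749 lat 0.001825243447651942
(375, 282) 0.05 depth -0.004152982770303662 lat -0.017457279243145763
(375, 282) 0.07 depth -0.012714745664009383 lat -0.0318840684178024
expected -0.044070630174509906 -0.0072971097864150064
```

```bash
python3 - <<'E'
from h import *
np.set_printoptions(precision=4,suppress=True)
f0=np.array(r.read_force())
def st(n):
    t=np.array(r.read_tcp_pos()); d=t[:2]+.145*XH-H; f=np.array(r.read_force())-f0
    print(n,'depth %.4f lat %.4f z %.4f'%(d@XH,d@YH,t[2]),'F fwd %.2f left %.2f up %.2f'%(f[:2]@XH,f[:2]@YH,f[2]),'t',round(r.read_time(),2))
print(r.movel(tcp_for(-.012,-.007,.06),speed=.08)); st('near')
print(r.movel(tcp_for(.018,-.007,.06),speed=.04,f_stop=3.5)); st('in')
print(r.movel(tcp_for(.018,.02,.06),speed=.03,f_stop=3)); st('left')
snap('side','s7')
a=cv2.imread('pics/s7.png');cv2.imwrite('pics/c11.png',cv2.resize(a[150:290,270:450],None,fx=4.2,fy=4.2,interpolation=cv2.INTER_CUBIC))
E
```

```text
False
near depth -0.0121 lat -0.0069 z 0.0410 F fwd -1.34 left -1.17 up -0.68 t 16.19
False
in depth 0.0177 lat -0.0069 z 0.0408 F fwd -1.68 left -0.36 up -0.20 t 17.09
True
left depth 0.0179 lat 0.0178 z 0.0406 F fwd -0.73 left -3.46 up -0.27 t 17.89
```

View pics/c11.png

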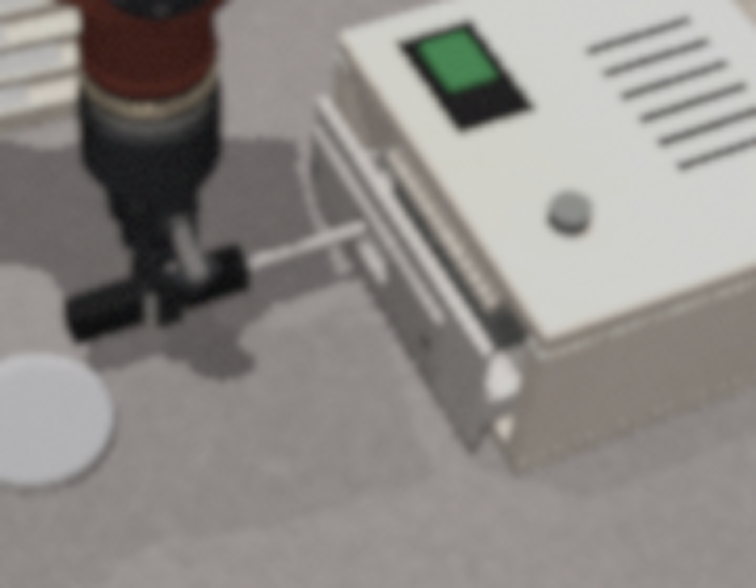

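The toe is in: the rod touches the hole's left edge at lat +17.8 mm, where about +16 was expected. I'll ease off 2 mm and draw the tray.

```bash
python3 - <<'E'
from h import *
np.set_printoptions(precision=4,suppress=True)
f0=np.array(r.read_force())
def st(n):
    t=np.array(r.read_tcp_pos()); d=t[:2]+.145*XH-H; f=np.array(r.read_force())
    print(n,'depth %.4f lat %.4f z %.4f'%(d@XH,d@YH,t[2]),'F fwd %.2f left %.2f up %.2f'%(f[:2]@XH,f[:2]@YH,f[2]),'t',round(r.read_time(),2))
r.movel(tcp_for(.018,.0145,.06),speed=.03); st('eased')
print(r.movel(tcp_for(-.05,.0145,.06),speed=.05,f_stop=9)); st('mid')
print(r.movel(tcp_for(-.11,.0145,.06),speed=.03,f_stop=9)); st('end')
snap('side','s8'); snap('scene','sc8')
a=cv2.imread('pics/s8.png');cv2.imwrite('pics/c12.png',cv2.resize(a[130:300,240:490],None,fx=3.2,fy=3.2,interpolation=cv2.INTER_CUBIC))
E
```

```text
eased depth 0.0173 lat 0.0147 z 0.0405 F fwd 0.10 left 0.37 up -0.16 t 18.23
False
mid depth -0.0501 lat 0.0145 z 0.0409 F fwd 0.90 left -0.57 up -0.30 t 19.74
True
end depth -0.0875 lat 0.0142 z 0.0416 F fwd 1.98 left 0.29 up -0.66 t 21.02
```

View pics/c12.png

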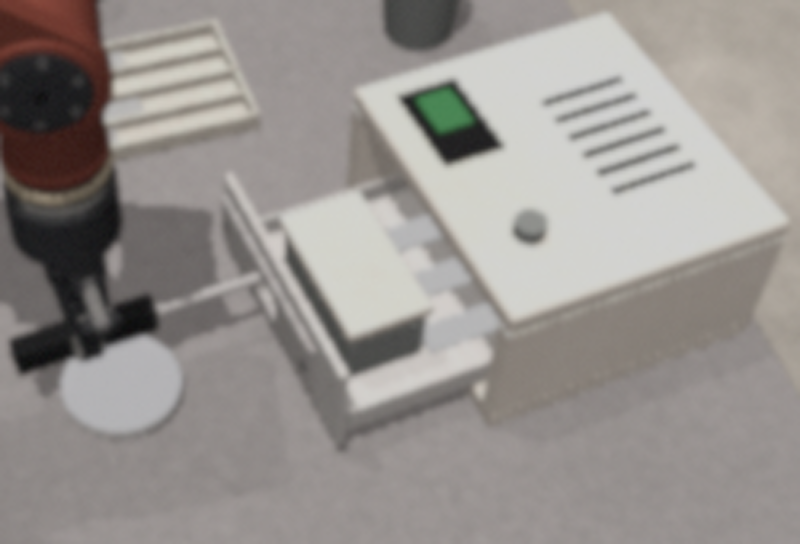

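The tray is visibly out, and it stopped at depth −0.0875, inside the predicted window (−0.097 to −0.085). I'll pull once more to confirm the stop, then unhook.

```bash
python3 - <<'E'
from h import *
np.set_printoptions(precision=4,suppress=True)
def st(n):
    t=np.array(r.read_tcp_pos()); d=t[:2]+.145*XH-H; f=np.array(r.read_force())
    print(n,'depth %.4f lat %.4f z %.4f'%(d@XH,d@YH,t[2]),'F fwd %.2f left %.2f up %.2f'%(f[:2]@XH,f[:2]@YH,f[2]),'t',round(r.read_time(),2)); return d@XH
print(r.movel(tcp_for(-.10,.0145,.06),speed=.03,f_stop=13)); d=st('pull2')
d0=-.0875
r.movel(tcp_for(d0+.008,.0145,.06),speed=.03); st('slack')
print(r.movel(tcp_for(d0+.008,-.007,.06),speed=.05,f_stop=4)); st('right')
print(r.movel(tcp_for(d0-.03,-.007,.06),speed=.05,f_stop=4)); st('out')
snap('side','s9'); snap('scene','sc9')
a=cv2.imread('pics/s9.png');cv2.imwrite('pics/c13.png',cv2.resize(a[130:300,240:490],None,fx=3.2,fy=3.2,interpolation=cv2.INTER_CUBIC))
E
```

```text
True
pull2 depth -0.0873 lat 0.0138 z 0.0425 F fwd 2.37 left 0.78 up -0.79 t 21.42
slack depth -0.0800 lat 0.0147 z 0.0405 F fwd -0.26 left 0.11 up -1.32 t 21.82
False
right depth -0.0796 lat -0.0073 z 0.0410 F fwd -0.16 left 0.79 up -1.10 t 22.41
False
out depth -0.1171 lat -0.0072 z 0.0412 F fwd 0.36 left -0.64 up -0.97 t 23.32
```

View pics/c13.png

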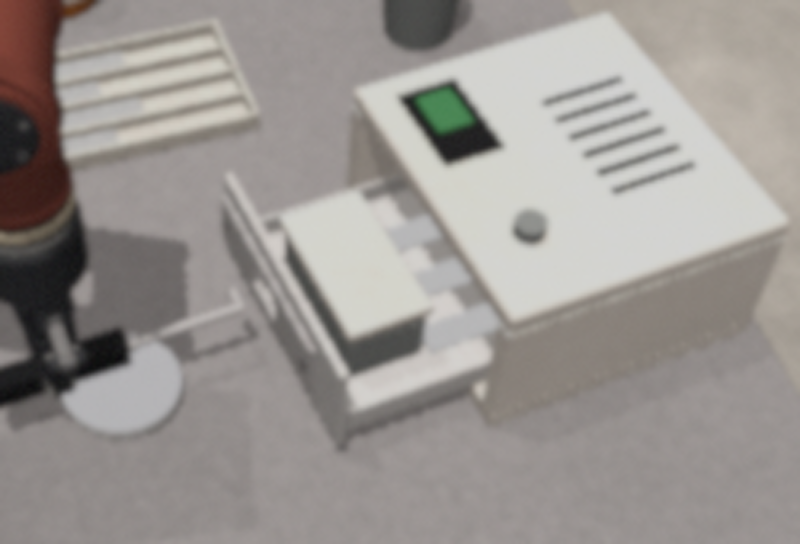

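The hook is free and the tray hasn't moved. Now I'll lay the hook back.

```bash
python3 - <<'E'
from h import *
np.set_printoptions(precision=4,suppress=True)
r.movel(tcp_for(-.145,-.007,.11),speed=.15)
q=qd(np.radians(.8))
r.movel([.476,-.2992,.08],rot=q,speed=.2)
r.movel([.476,-.2992,.006],speed=.12)
print(r.movel([.476,-.2992,-.0045],speed=.02,f_stop=3),r.read_tcp_pos(),r.read_force(),r.read_time())
r.move_gripper(.045); r.sleep(.1); print(r.read_finger_gap(),r.read_force())
r.movel([.476,-.2992,.06],speed=.12)
r.move_gripper(0)
p=np.array(r.read_tcp_pos());print(r.read_finger_gap(),p,r.read_time())
snap('wrist','w10');snap('side','s10');snap('scene','sc10')
E
```

```text
True [ 0.4762 -0.2995 -0.0024] [-0.9109  0.5433  3.4579] 26.8667
0.04532752256556755 [-0.691   0.5008  0.1275]
-0.0004404045525556623 [ 0.4759 -0.2991  0.0597] 28.5167
```

View pics/s10.png

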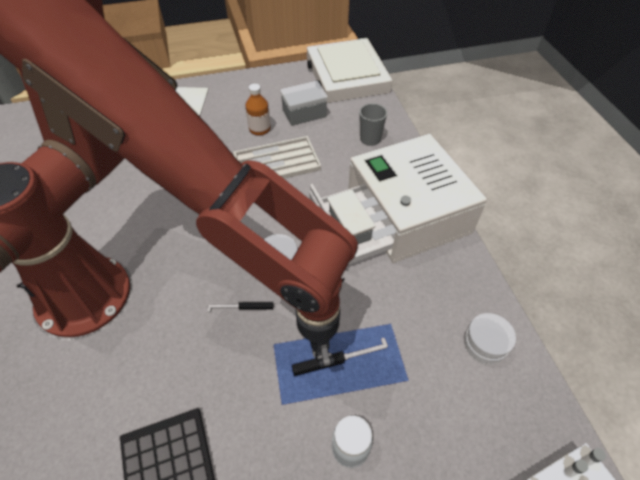

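The hook lies on the mat. Next I'll locate the lid in s9: crop c13 top corners at about (282,212), (362,191), (430,308), (346,336).

```bash
python3 - <<'E'
from h import *
np.set_printoptions(precision=4,suppress=True)
s=load('s9'); g=lambda p:(240+(p[0]+.5)/3.2-.5,130+(p[1]+.5)/3.2-.5)
A=np.array([world(s,*g(p),z=.087) for p in [(282,212),(362,191),(430,308),(346,336)]]); print(A,A.mean(0))
print('sizes',np.linalg.norm(A[1]-A[0]),np.linalg.norm(A[2]-A[1]))
Z=[world(s,*g((x,y)),n=1)[2] for x,y in [(350,250),(330,230),(370,280),(390,290),(340,260)]];print('lid z',Z)
c=load('sc9'); cv2.imwrite('pics/c14.png',cv2.resize(c['frame'][200:330,290:450,::-1],None,fx=4.5,fy=4.5))
C=np.array([.672,.0225])+(-.0955+.065)*XH; print('pred lid',C)
w=load('w10'); print(w['xyz'])
E
```

```text
[[ 0.5985  0.0759  0.087 ]
 [ 0.6637  0.0814  0.087 ]
 [ 0.6773 -0.0412  0.087 ]
 [ 0.6112 -0.0502  0.087 ]] [0.6377 0.0165 0.087 ]
sizes 0.06548503251727365 0.12328570685938711
lid z [np.float64(0.08629004676221741), np.float64(0.08541299327875251), np.float64(0.08805863127515945), np.float64(0.08684115764215905), np.float64(0.08578439081309519)]
pred lid [0.6418 0.018 ]
[ 0.4108 -0.3001  0.2107]
```

View pics/c14.png

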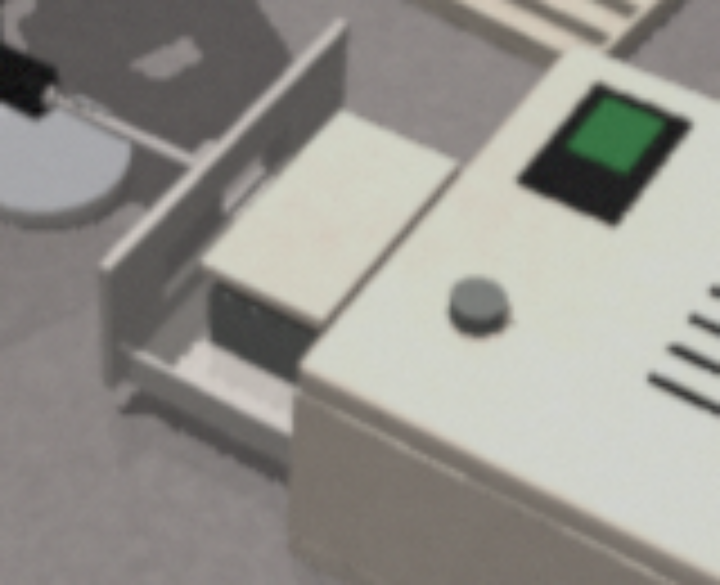

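View pics/w10.png

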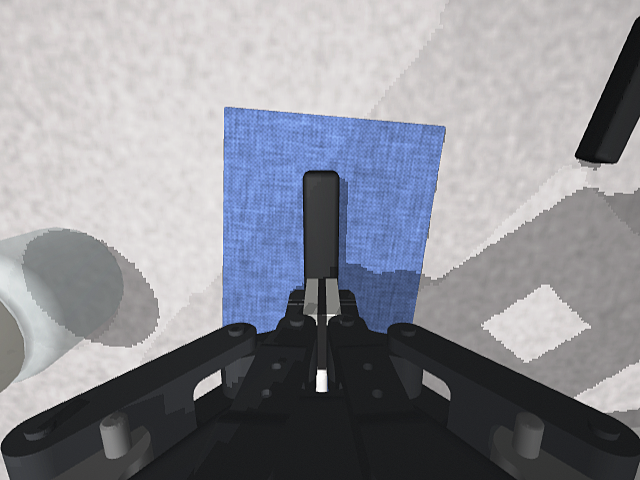

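```bash
python3 - <<'E'
from h import *
np.set_printoptions(precision=4,suppress=True)
r.movel([.476,-.2992,.14],speed=.2)
x,y=.639,.017
r.movel([x,y,.14],rot=qd(PSI),speed=.22)
r.movel([x,y,.09],speed=.1); r.sleep(.2)
print(r.read_force(),r.read_tcp_pos())
print(r.movel([x,y,.066],speed=.02,f_stop=3.5),r.read_tcp_pos(),r.read_force(),r.read_time())
print(r.movel([x,y,.050],speed=.015,f_stop=14),r.read_tcp_pos(),r.read_force(),r.read_time())
E
```

```text
[ 0.1571 -0.761   0.3138] [0.6399 0.017  0.0912]
True [0.639  0.017  0.0781] [0.8877 0.2296 1.9669] 32.5167
True [0.6394 0.017  0.07  ] [-0.1419 -0.0424  3.2693] 33.3917
```

```bash
python3 - <<'E'
from h import *
np.set_printoptions(precision=4,suppress=True)
x,y=.639,.017
print(r.movel([x,y,.055],speed=.015,f_stop=18),r.read_tcp_pos(),r.read_force(),r.read_time())
r.movel([x,y,.13],speed=.1)
r.reach([.45,-.12,.25],qd(0)); print(r.read_time())
snap('side','s12');snap('scene','sc12');snap('wrist','w12')
s=load('s12'); g=lambda p:(240+(p[0]+.5)/3.2-.5,130+(p[1]+.5)/3.2-.5)
print([world(s,*g((x,y)),n=1)[2] for x,y in [(350,250),(330,230),(370,280),(390,290),(340,260)]])
for n,o,pts in [('s12','s9',[(350,250),(350,262)])]:
  for p in pts:
    print(world(load(o),*g(p),n=3),world(load(n),*g(p),n=3))
c=load('sc12'); 
for f in ('sc9','sc12'):
  print(f,[world(load(f),u,v,n=2) for u,v in [(362,250),(350,260),(370,240)]])
a=s['frame'][:,:,::-1];cv2.imwrite('pics/c15.png',cv2.resize(a[130:300,240:490],None,fx=3.2,fy=3.2,interpolation=cv2.INTER_CUBIC))
E
```

```text
True [0.6422 0.0175 0.07  ] [0.7704 1.2167 3.4495] 33.875
35.65
[np.float64(0.07695029432834655), np.float64(0.07655120210138355), np.float64(0.0783279095422541), np.float64(0.0781840543692015), np.float64(0.0764726547820016)]
[0.6376 0.0269 0.0863] [0.6404 0.0346 0.077 ]
[0.634  0.0151 0.0871] [0.6368 0.0227 0.0776]
sc9 [array([0.6467, 0.0052, 0.0871]), array([ 0.6471, -0.0336,  0.0868]), array([0.64  , 0.0395, 0.0875])]
sc12 [array([0.6408, 0.0128, 0.0774]), array([ 0.6418, -0.0272,  0.0781]), array([0.6338, 0.0479, 0.0774])]
```

View pics/c15.png

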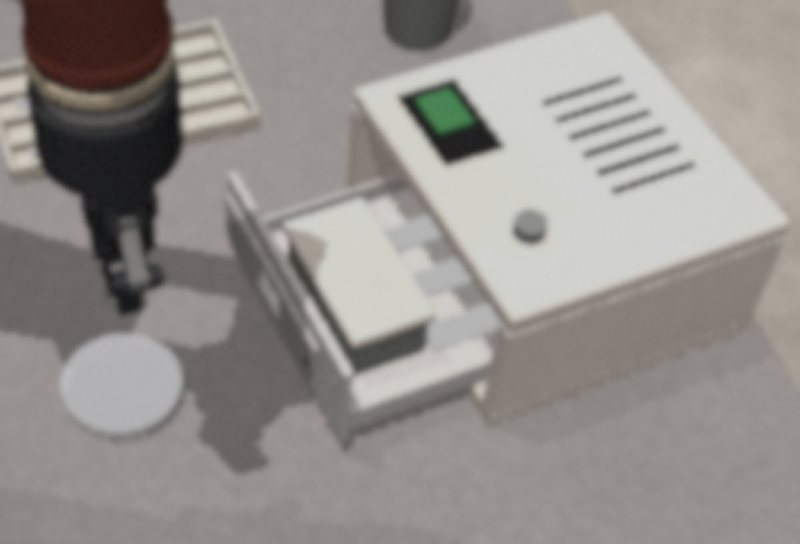

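View pics/s12.png

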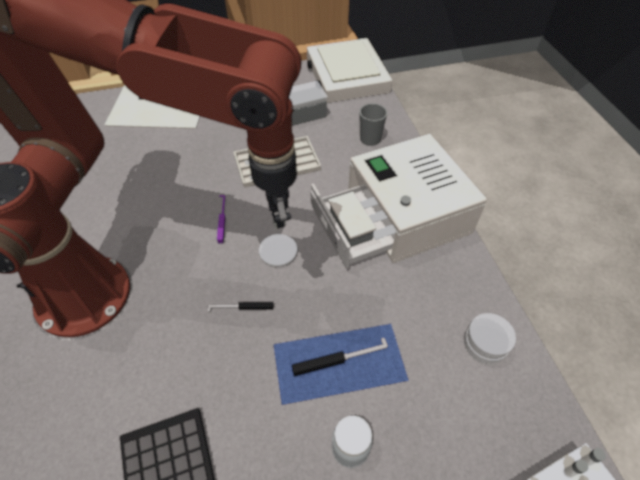

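View pics/sc12.png

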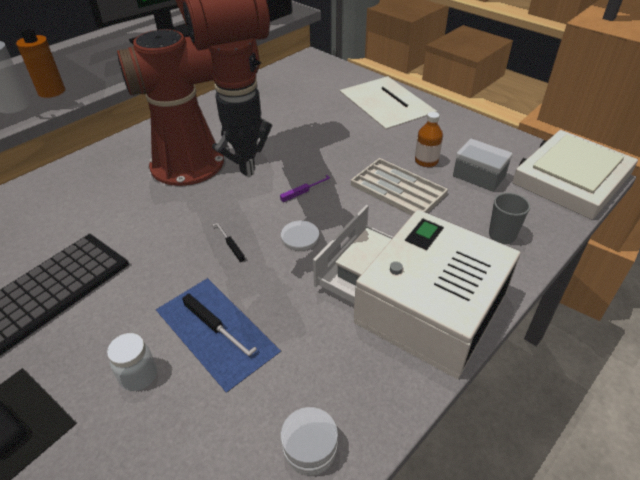

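The lid is seated: its top is at about 77.5 mm (86.5 mm before). But the tray front has shifted about 4 crop px, so the pressing pushed the tray in by roughly 2–3 mm (the TCP also drifted in x). I'll draw it out to the stop again with the hook; 35.7 s have been used.

```bash
python3 - <<'E'
from h import *
np.set_printoptions(precision=4,suppress=True)
def st(n):
    t=np.array(r.read_tcp_pos()); d=t[:2]+.145*XH-H; f=np.array(r.read_force())
    print(n,'depth %.4f lat %.4f z %.4f'%(d@XH,d@YH,t[2]),'F fwd %.2f left %.2f up %.2f'%(f[:2]@XH,f[:2]@YH,f[2]),'gap %.4f'%r.read_finger_gap(),'t',round(r.read_time(),2))
r.reach([.476,-.2992,.07],qd(np.radians(.8))); r.move_gripper(.05,50)
print(r.movel([.476,-.2992,-.003],speed=.08,f_stop=8))
r.move_gripper(0,50); st('grip')
r.movel([.476,-.2992,.08],speed=.15)
if r.read_finger_gap()<.015: raise SystemExit('no grip')
q=qd(PSI)
r.movel(tcp_for(-.145,-.007,.11),rot=q,speed=.2)
r.movel(tcp_for(-.13,-.007,.06),speed=.12); st('front')
snap('side','s13')
a=load('s13')['frame'][:,:,::-1];cv2.imwrite('pics/c16.png',cv2.resize(a[130:300,240:490],None,fx=3.2,fy=3.2,interpolation=cv2.INTER_CUBIC))
E
```

```text
False
grip depth -0.0916 lat -0.3087 z -0.0021 F fwd 0.13 left -0.14 up 2.95 gap 0.0191 t 38.77
front depth -0.1300 lat -0.0073 z 0.0410 F fwd 0.14 left 0.34 up -0.49 gap 0.0190 t 41.74
```

View pics/c16.png

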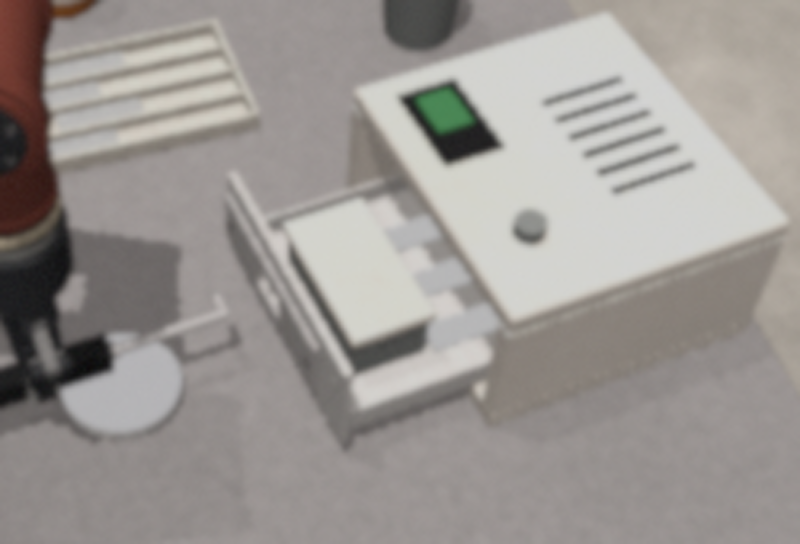

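The hook is regripped the same way (toe at (222,315)), clear in front of the hole at (268,290). Next: insert, catch, pull to the stop, unhook.

```bash
python3 - <<'E'
from h import *
def st(n):
    t=np.array(r.read_tcp_pos()); d=t[:2]+.145*XH-H; f=np.array(r.read_force())
    print(n,'depth %.4f lat %.4f z %.4f'%(d@XH,d@YH,t[2]),'F fwd %.2f left %.2f up %.2f'%(f[:2]@XH,f[:2]@YH,f[2]),'gap %.4f'%r.read_finger_gap(),'t',round(r.read_time(),2))
b=-.0875
print(r.movel(tcp_for(b+.011,-.007,.06),speed=.05,f_stop=3.5)); st('in')
print(r.movel(tcp_for(b+.011,.0145,.06),speed=.04,f_stop=4)); st('left')
print(r.movel(tcp_for(b-.015,.0145,.06),speed=.025,f_stop=12)); st('stop')
r.movel(tcp_for(b+.0075,.0145,.06),speed=.03); st('slack')
print(r.movel(tcp_for(b+.0075,-.007,.06),speed=.05,f_stop=4)); st('right')
print(r.movel(tcp_for(b-.03,-.007,.06),speed=.06,f_stop=4)); st('out')
snap('side','s14')
a=load('s14')['frame'][:,:,::-1];cv2.imwrite('pics/c17.png',cv2.resize(a[130:300,240:490],None,fx=3.2,fy=3.2,interpolation=cv2.INTER_CUBIC))
E
```

```text
False
in depth -0.0770 lat -0.0069 z 0.0408 F fwd 0.42 left 0.68 up -1.20 gap 0.0191 t 43.01
False
left depth -0.0765 lat 0.0147 z 0.0410 F fwd 0.21 left 0.43 up -1.21 gap 0.0192 t 43.69
True
stop depth -0.0872 lat 0.0140 z 0.0421 F fwd 1.92 left -0.14 up 0.17 gap 0.0192 t 44.35
slack depth -0.0803 lat 0.0146 z 0.0406 F fwd -0.31 left -0.44 up -1.00 gap 0.0187 t 44.77
False
right depth -0.0801 lat -0.0073 z 0.0410 F fwd 0.19 left 0.25 up -1.28 gap 0.0187 t 45.36
False
out depth -0.1171 lat -0.0072 z 0.0413 F fwd -0.35 left -0.27 up -1.29 gap 0.0189 t 46.13
```

View pics/c17.png

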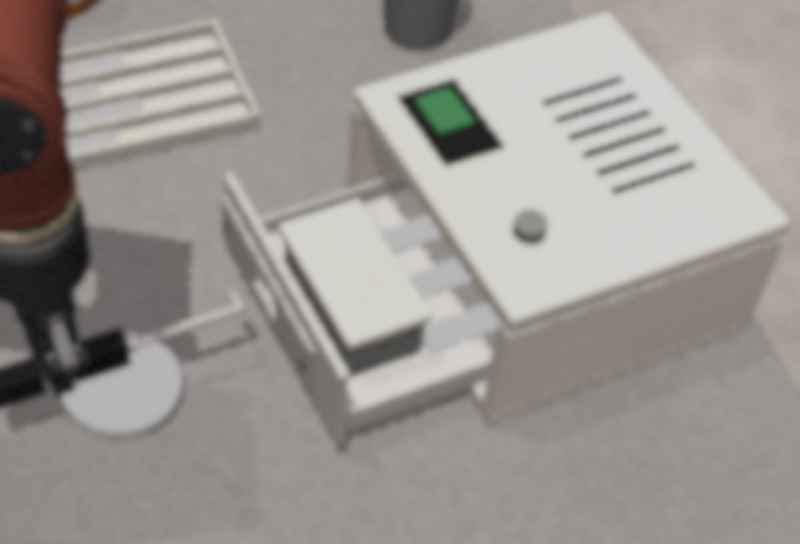

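The tray is back at the stop: depth −0.0872, same as before, with the corner back at (343,447). Now I'll lay the hook down.

```bash
python3 - <<'E'
from h import *
np.set_printoptions(precision=4,suppress=True)
r.movel(tcp_for(-.145,-.007,.11),speed=.15)
r.movel([.476,-.2992,.08],rot=qd(np.radians(.8)),speed=.2)
r.movel([.476,-.2992,.006],speed=.12)
print(r.movel([.476,-.2992,-.0045],speed=.02,f_stop=3),r.read_tcp_pos(),r.read_time())
r.move_gripper(.045); r.sleep(.1)
r.movel([.476,-.2992,.10],speed=.15)
r.reach([.40,-.20,.25],qd(np.radians(.8))); print(r.read_time())
snap('side','s15');snap('scene','sc15')
g=lambda p:(240+(p[0]+.5)/3.2-.5,130+(p[1]+.5)/3.2-.5)
s=load('s15');print([world(s,*g(p),n=1)[2] for p in [(350,260),(335,240),(370,285)]])
def hk(f):
    d=load(f); return 0
E
```

```text
True [ 0.4764 -0.2997 -0.0019] 49.625
51.7333
[np.float64(0.07772104655654888), np.float64(0.07933662855836776), np.float64(0.07742830362547526)]
```

View pics/s15.png

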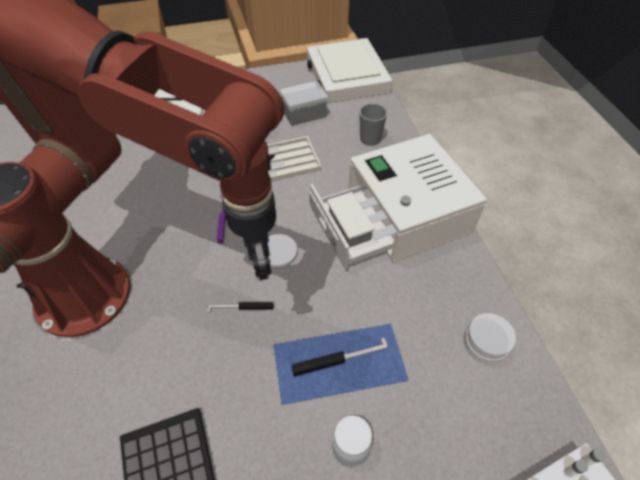

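View pics/sc15.png

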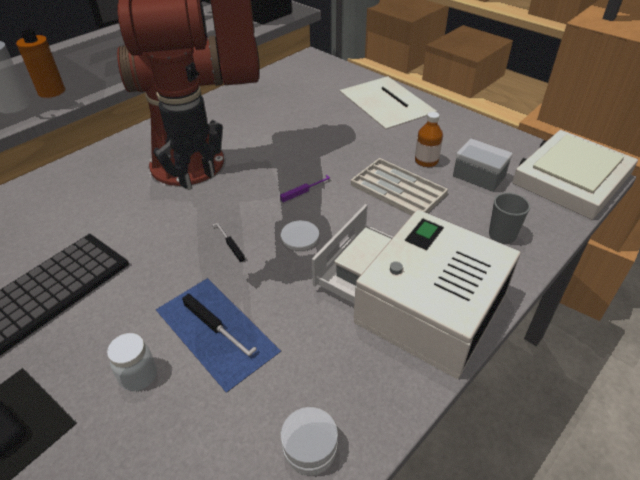

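The hook lies on the mat, the tray is out, the lid is seated at about 78 mm, the bystanders stand where they did, and the arm is clear. I'm handing in.

```bash
python3 - <<'E'
from h import *
r.sign_off(); print(r.read_time())
E
```

```text
the job is handed in; nothing more can be done
the job is handed in; nothing more can be done
```

The job is done and handed in, with the last clock reading at 51.7 s of the 72 s allowed. I drew the tray to its stop with the hook, pressed the lid until it seated, and laid the hook back on the mat.

**Last checks**
- **Tray:** it met a hard stop at the same place on all three pulls, within 0.3 mm. The last picture shows it fully out.
- **Lid:** its top now measures about 78 mm (77.4 to 79.3 mm at three points), down from about 87 mm. A second press moved it no further.
- **Bystanders:** the bottle, jar and dish look unmoved in the before and after pictures.

**What went wrong or disagreed**
- **Missed grasp:** my first grasp closed above the handle. The cameras showed the shut fingertips about 12 mm behind the reported TCP, not 14 mm ahead as the sheet says. I went by the cameras and the second grasp held.
- **Tray slid in:** pressing the lid pushed the tray in about 2 to 3 mm. I picked the hook up again, drew the tray back to its stop and put the hook back. So the final pull to the stop came after the lid was pressed.

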